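# Clamp a chassis tray: start the clamp knob back to its click, then run it home

## Robot

A 6-joint arm with a two-finger parallel gripper is mounted at the origin on the work surface. World frame = base frame: x ahead of the robot, y to its left, z up, the work surface at z = 0. Lengths are in mm, angles in rad, forces in N, time in s.
With the tool pointing down it reaches from about 425 to 950 mm from the base axis. Payload 14.7 kg.
Tool frame: the origin (TCP) lies at the very end of the fingers, on their centre line; the grasp point (between the pads) lies 19 mm behind it; z points along the fingers, x is the direction in which the jaws open and shut, and the axes are right-handed (so a half turn about z gives the same grasp; the last joint's range is limited). The gripper opens to 85 mm and grips with 20 to 120 N. Pads are 22 mm wide; open, the fingers measure 114 mm over their backs; the gripper's body (76 mm by 85 mm) begins 54 mm behind the grasp point. The pads swing forward as they close: fully open they stand 13 mm farther back than shut.
Start: joints at [1.273, 0.48, 1.596, -0, 1.065, -0.047], TCP at [161.292, 629.664, 231.297] pointing down, gripper open.
Joint ranges: [-2.75, 2.75], [-0.82, 2.05], [0.23, 2.67], [-1.56, 4.7], [0.09, 2.69], [-2.92, 2.92]. Speed limits (rad/s): [1.89, 1.89, 2.39, 3.01, 3.01, 3.01].

## Interface

Orientations are given as a unit quaternion [x, y, z, w].
In Python, from rig import telemetry, viewer, order gives the robot as it stands.
- The arm moves only by the tool carry_out, never from a script. Its argument "moves" is a list of rows, each a list of 5 numbers: the closure in counts, from 0 (fully open) to 255 (shut), then the shift along the world's x, y, z in units of 25 mm (1.0 is 25 mm), then the turn about the world's z in units of 8 degrees (1.0 is 8 degrees). In form: [[grip, tx, ty, tz, spin], ...]. A call has 1 to 20 rows; each row is the pose to reach, as a shift and turn from the pose commanded when the call began; what a row does not reach only later rows make up. A row lasts 1/10 s, in which the tool goes at most 50 mm and 8.59 degrees, less where a joint would pass 70% of its speed; a pose out of reach is approached as far as the arm can. A call with a gripper value outside its range is refused whole. The fingers move at their own pace and stop on an object; "grip_force" is the grip in N (left out, the last holds). Time passes only in rows, so rows that repeat a pose let the fingers close. It gives the time, the measured TCP pose, the force and the opening at its end, in the units of the state.
- telemetry.read_state(): the state, without advancing time (a new reading comes with each control period).
- viewer.camera(name): name is "side" or "top" or "wrist"; returns the picture (384x512x3 uint8, red, green, blue); there is no depth.
- viewer.get_calibration(name): a dict with "intrinsics" (3x3 intrinsics, pixels), "distortion" ([k1, k2, p1, p2, k3] as OpenCV has them; the pictures are not rectified), "xyz" and "rotation" of the camera in the world. Camera axes: x right, y up, looking along -z (the intrinsics and any distortion apply to the point x, -y, -z); pixel columns grow to the right and rows downward; lengths in mm; the calibration is good to about 2 mm. A picture is of the moment at which its call begins: read the wrist's pose just before it. get_calibration takes no time and is no camera call; for the wrist camera it gives the pose at the moment of the call.
- order.job_done(): hands the job in, once; it reports no verdict.
The state is a dict: "t": time; "joint_pos": joint angles; "qvel": joint speeds; "joint_efforts": joint torques, N m; "tcp_pos": TCP position; "tcp_rot": TCP orientation; "contact_force": force on the tool from outside, world axes, zero at the start; "torque": the same for the moment, N m; "opening": finger opening in mm.
Only numpy, scipy, OpenCV 4.12 (cv2) and the standard library are available. Lean on these libraries where they do the work, as an engineer would, in place of code of your own. Each camera call takes 0.05 s, during which the arm holds its last target.

## Task

On the repair bench, push the chassis tray with the circuit board all the way home against the end stop of the grey clamp fixture. Then start the three-armed clamp knob cleanly: turn it backwards (anticlockwise from above) until its thread clicks and it drops, without forcing it forwards before that, and then turn it forwards (clockwise) as far as it goes, so that the yellow strap holds the tray. Leave the other things on the bench where they are.

Things in the scene. Friction and masses are not known exactly. Their poses are not given: they have to be found in the camera images.
- fixture: Grey clamp fixture, fixed to the bench: plate 156 x 325 mm, 14 mm thick (x -78 to 78, y -280 to 45 mm), two aluminium rails along y, 114 mm apart inside, tops 24 mm over the bench. Origin on the bench under the upright steel stud (14 mm thick, top 114 mm over the bench) that carries strap and knob. y runs along the rails towards the end stop, z up.
- end_stop (a point): Middle of the end stop's face, on the fixture at x = 0, y = -30 mm, 19 mm over the bench; the stop's top is 31 mm over the bench. The tray's +y edge must touch it.
- tray: Loose aluminium chassis tray, about 0.45 kg, 110 (x) x 120 (y) x 10 mm, on the fixture plate between the rails, with a blue circuit board and parts up to 30 mm high. Origin at the centre of its underside, 14 mm over the bench; y towards the end stop. Home: origin at fixture y = -90 mm. It starts 30 to 75 mm short. The bare strip along its +y edge goes under the strap's foot.
- flange (a point): On the tray, middle of the outer face of the upright steel flange at its end away from the stop (tray y = -60 mm), 20 mm over the tray's underside. The flange is 90 mm wide, 4 mm thick and reaches 32 mm over the tray's underside: the face to push, towards the fixture's +y.
- hub_top (a point): Centre of the top of the knob's hub (56 mm in diameter), on the stud axis; 101 mm over the bench at the start, sinking with the knob by 8 mm at the click and by about 12 mm in all when clamped. The stud stands 13 mm out of it at the start. The strap under the knob is 36 mm wide, from 61 mm towards the fixture's -y to 45 mm towards +y, its top 62 mm over the bench at the start.
- orange_tip (a point): Centre of the round end of the knob's orange arm. Three arms 120 degrees apart (two black), 15 mm wide, round ends 22 mm in diameter centred 59 mm from the axis; at the start they span 76 to 100 mm over the bench. At knob joint 0 this one points to the fixture's +y and turns clockwise from above as the joint grows. A shut gripper fits between two arms and can push them round.
- knob (a joint): Knob angle in rad, positive clockwise from above (forwards). Starts between -0.55 and -0.05; light friction (about 0.1 N m), stays where left. Turned forwards from there it jams at about 0.1. Turned backwards it clicks at about -1.0 (knob and strap drop 8 mm); backward stop at -1.5. After the click it runs forwards, sinking, to its stop at 4.4.
- strap (a joint): Height in m of the yellow spring-loaded strap and the knob, relative to the start: 0 before the click, -0.008 after it, about -0.012 when the strap's foot rests on the tray at home (the foot meets it at knob angle about 3). It pushes down with about 8 N.
- foot (a point): Middle of the underside of the strap's black rubber foot (36 x 18 mm), on the fixture at x = 0, y = -50 mm; 36 mm over the bench at the start, 12 mm above the tray's strip.
- meter: Green and black multimeter 85 x 170 x 45 mm lying on the bench, loose; origin at the centre of its underside. Leave alone.
- driver: Screwdriver 170 mm long with red handle lying beside the fixture, loose. Leave alone.
- flux: White bottle 40 mm in diameter, 85 mm high, standing beside the fixture, loose; origin under its centre. Leave alone.
- tin: Small can 44 mm in diameter, 45 mm high, standing beside the fixture on the robot's side, loose; origin under its centre. Leave alone.
- heatsink: Aluminium finned heat sink 60 x 90 x 27 mm lying on the bench, loose. Leave alone.
- sockets: White three-way socket block 45 x 130 x 43 mm lying on the bench, loose. Leave alone.
Not all that is in view belongs to the job. Leave any purple or turquoise look-alike of the tray alone.

How it is judged (in metres and radians):
On the way, in this order (a step that is already met when the one before it is completed fails the run):
1. the tray is home against the end stop (y of tray in the frame of fixture above -0.0935 m and value of joint strap above -0.004 m), for 0.2 s.
2. the knob has been turned backwards until it clicked and dropped (value of joint knob below -0.7 rad and value of joint strap below -0.006 m), for 0.1 s.
At the end, for the whole second after the job is handed in: The tray lies flat in the fixture within 3.5 mm of the end stop, the knob is turned forwards to within 0.35 rad of its stop (joint above 4.05), the strap has come down onto the tray (strap joint below -0.0105), and knob and tray are at rest (value of joint knob above 4.05 rad and value of joint strap below -0.0105 m and y of tray in the frame of fixture above -0.0935 m and z of tray in the frame of fixture between 0.011 and 0.017 m and velocity of joint knob between -0.1 and 0.1 rad/s and linear speed of tray below 0.01 m/s); the robot touches nothing.
It fails at once if the knob is forced forwards past its jam before it has clicked (value of joint knob above 0.4 rad and value of joint strap above -0.004 m).
It fails at once if another thing on the bench is moved by more than 30 mm or the bottle or the can is tipped over (distance of any of meter, driver, flux, tin, heatsink, sockets from where it was at the start of the episode above 0.03 m or angle between any of flux, tin's own z axis and vertical above 0.6 rad).
It also fails if it takes over 72 s, if anything falls off the work surface, if the arm or the gripper's body presses on something with over 40 N, if the wrist force passes 120 N, or if a joint passes its speed limit or range.

## Working session

There is one attempt and no reset: what is moved stays moved. The work goes in short steps, Python scripts to look and compute and a tool call to move; the robot and the scene stay as the last step left them, time stands still between calls to the robot, and variables do not carry over. Pictures are saved under pics/ and viewed, and the job is handed in when it is done.

Besides the shell and the picture viewer there is one more tool, called after "Call:" by a JSON object that holds its "name" and its "arguments", one argument or row to a line. carry_out: Moves the arm, as the interface text tells. Its arguments: {"type":"object","properties":{"moves":{"type":"array"},"grip_force":{"type":"number"}},"required":["moves"]}

```bash
ls; mkdir -p pics; cat > h.py <<'E'
import numpy as np, cv2
from rig import telemetry, viewer, order
def snap(n,f):
    im=viewer.camera(n); cv2.imwrite('pics/'+f,cv2.cvtColor(im,cv2.COLOR_RGB2BGR)); return im
def ray(cal,uv):
    K=np.array(cal['intrinsics'],float);d=np.array(cal['distortion'],float)
    p=cv2.undistortPoints(np.array([[uv]],float),K,d)[0,0]
    R=np.array(cal['rotation'],float)
    return np.array(cal['xyz'],float),R@np.array([p[0],-p[1],-1.])
def onz(cal,uv,z):
    o,v=ray(cal,uv); return o+v*(z-o[2])/v[2]
def proj(cal,P):
    K=np.array(cal['intrinsics'],float);d=np.array(cal['distortion'],float)
    R=np.array(cal['rotation'],float); q=(np.atleast_2d(P)-np.array(cal['xyz']))@R
    q=q*np.array([1,-1,-1.])
    return cv2.projectPoints(q,np.zeros(3),np.zeros(3),K,d)[0][:,0]
E
python3 - <<'E'
from h import *
s=telemetry.read_state();print(s)
for n in('top','side','wrist'):
    c=viewer.get_calibration(n);print(n,c); snap(n,n+'0.png')
E
```

```text
pics
{'t': 0.0, 'joint_pos': array([ 1.27343854e+00,  4.80802359e-01,  1.59688083e+00, -1.88849733e-05,
        1.06506553e+00, -4.65752445e-02]), 'qvel': array([-0.00142804, -0.00041458, -0.00068624, -0.00048765,  0.00123164,
        0.00037297]), 'joint_efforts': array([ 2.03835487e-03, -9.50616646e+01, -4.30215919e+01,  3.53808155e-04,
        1.12951270e-02,  2.08048925e-05]), 'tcp_pos': array([161.15716727, 629.28889009, 230.68891235]), 'tcp_rot': array([ 7.89985065e-01,  6.13125814e-01, -4.67891252e-04,  3.39512890e-04]), 'contact_force': array([-0.38193335, -0.00162379, -0.02602665]), 'torque': array([-0.0369395 , -0.0377802 , -0.02864594]), 'opening': 85.50725636073909}
top {'intrinsics': array([[355.54210539,   0.        , 255.72158338],
       [  0.        , 355.54210539, 196.21279564],
       [  0.        ,   0.        ,   1.        ]]), 'distortion': array([-0.08212863,  0.        ,  0.        ,  0.        ,  0.        ]), 'xyz': array([ 395.67188197,   26.11182465, 1053.90909351]), 'rotation': array([-0.05438802,  0.04520103,  0.71603408, -0.69447391])}
side {'intrinsics': array([[486.98980147,   0.        , 260.62786039],
       [  0.        , 486.98980147, 196.0954275 ],
       [  0.        ,   0.        ,   1.        ]]), 'distortion': array([-0.09915987,  0.        ,  0.        ,  0.        ,  0.        ]), 'xyz': array([  98.89727435, -747.05179012, 1066.93014515]), 'rotation': array([ 0.35127329, -0.08409768, -0.239638  ,  0.90117051])}
wrist {'intrinsics': array([[285.76758752,   0.        , 254.38261782],
       [  0.        , 285.76758752, 186.4798016 ],
       [  0.        ,   0.        ,   1.        ]]), 'distortion': array([-0.07333069,  0.        ,  0.        ,  0.        ,  0.        ]), 'xyz': array([ 83.30160554, 649.75806008, 372.95788562]), 'rotation': array([-0.12507991, -0.09638193,  0.60549559,  0.78002604])}
```

```bash
sed -i "s/R=np.array(cal\['rotation'\],float)/R=Rotation.from_quat(cal['rotation']).as_matrix()/; 1a from scipy.spatial.transform import Rotation" h.py; python3 -c "
import cv2
for n in('top','side'):
    i=cv2.imread(f'pics/{n}0.png');cv2.imwrite(f'pics/{n}0b.png',cv2.resize(i,(800,600),interpolation=cv2.INTER_CUBIC))"
```

```text
(no output)
```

View pics/top0.png

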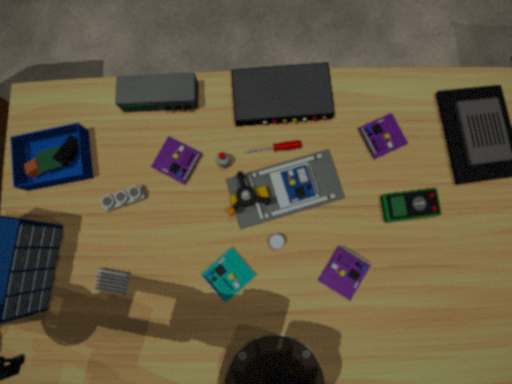

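View pics/side0.png

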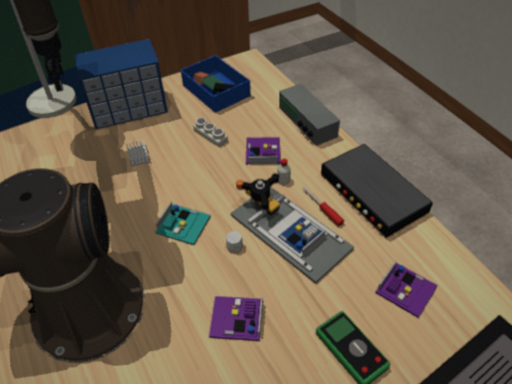

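View pics/wrist0.png

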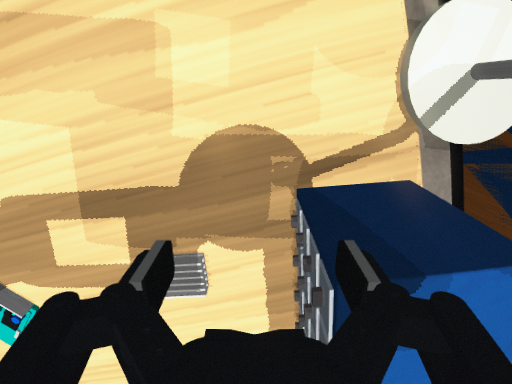

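The top view shows the fixture at about (285,190) px, with the knob at about (247,193) and the real blue-board tray at about (298,185). The purple boards at (178,160), (383,136) and (345,272), and the turquoise one at (229,273), are look-alikes lying off the fixture. I'll enlarge the fixture in both views.

```bash
python3 -c "
import cv2
i=cv2.imread('pics/top0.png')[140:240,200:360];cv2.imwrite('pics/topc.png',cv2.resize(i,None,fx=5,fy=5,interpolation=cv2.INTER_CUBIC))
i=cv2.imread('pics/side0.png')[160:285,220:360];cv2.imwrite('pics/sidec.png',cv2.resize(i,None,fx=4.8,fy=4.8,interpolation=cv2.INTER_CUBIC))"
```

```text
(no output)
```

View pics/topc.png

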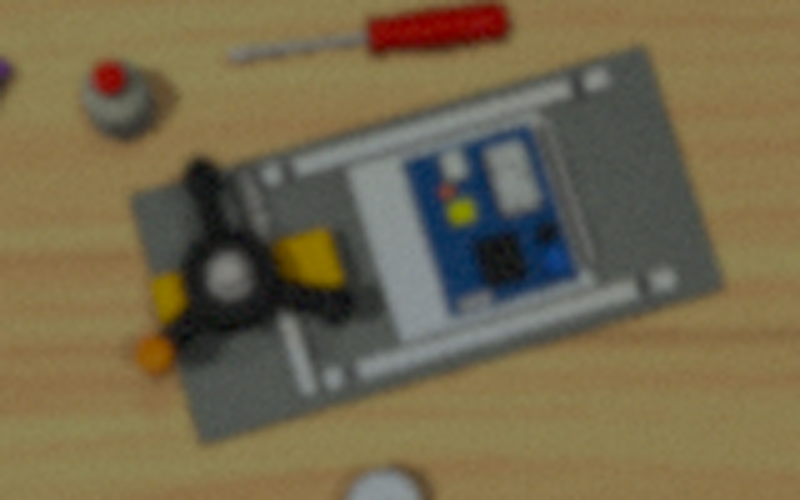

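View pics/sidec.png

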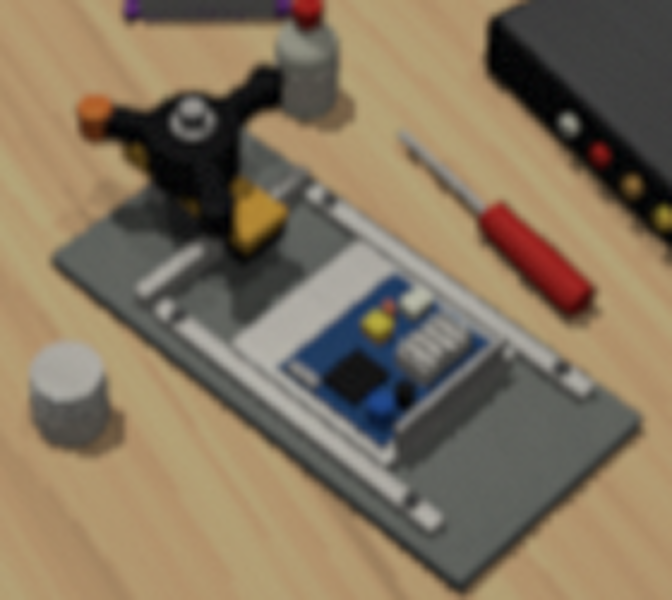

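```bash
cat > m.py <<'E'
from h import *
c=viewer.get_calibration('top');s=viewer.get_calibration('side')
T=lambda U,V:((U+.5)/5-.5+200,(V+.5)/5-.5+140)
S=lambda U,V:((U+.5)/4.8-.5+220,(V+.5)/4.8-.5+160)
C=[onz(c,T(*p),14)[:2] for p in [(645,45),(722,288),(205,442),(133,192)]]
A,B,D,E=C  # A:+x? far -y, B near -y, D near +y, E far +y
print(np.round(C,1)); print([np.linalg.norm(C[i]-C[(i+1)%4]) for i in range(4)])
y=(D-B)+(E-A); y/=np.linalg.norm(y); x=np.array([y[1],-y[0]]); ang=np.arctan2(y[1],y[0])
# center of plate = fixture (0,-117.5)
o=np.mean(C,0)+117.5*y
print('y axis',y,'yaw',np.degrees(ang)-90,'origin',o)
f=lambda P:np.array([(P[:2]-o)@x,(P[:2]-o)@y])
print('stud',onz(c,T(228,272),114), f(onz(c,T(228,272),114)), 'side', onz(s,S(194,110),114))
for nm,p,z in [('tip',(155,353),98),('b1',(203,172),98),('b2',(337,300),98)]:
    q=f(onz(c,T(*p),z)); print(nm,q,np.linalg.norm(q),'knob',np.arctan2(q[0],q[1]))
print('tip side',f(onz(s,S(94,110),100)))
for p in [(350,165),(403,340)]: print('tray edge',f(onz(c,T(*p),24)))
for p in [(541,115),(590,262)]: print('flange',f(onz(c,T(*p),46)))
for p in [(398,430),(508,345)]: print('flange side',f(onz(s,S(*p),46)))
for nm,p,z in [('flux',(125,105),0),('tin',(388,490),45),('driver tip',(230,55),5),('driver end',(505,20),12)]:
    print(nm,f(onz(c,T(*p),z)),onz(c,T(*p),z))
E
python3 m.py
```

```text
[[ 681.5 -186.6]
 [ 532.2 -223.4]
 [ 451.1   84.4]
 [ 601.1  123.9]]
[np.float64(153.74433500452065), np.float64(318.31518294025625), np.float64(155.080982385374), np.float64(320.7273172414686)]
y axis [-0.25288957  0.96749515] yaw 14.648568253914561 origin [536.74926237  63.23949864]
stud [536.0879451   64.32435549 114.        ] [-0.36547226  1.21683398] side [534.48022346  61.59114928 114.        ]
tip [-29.24221887  51.43453566] 59.16602761010429 knob -0.5169604000109035
b1 [59.29348037 -0.96824356] 59.301385392463146 knob 1.5871245556023028
b2 [-29.39585817 -51.21025107] 59.04749183601642 knob -2.6204929807201145
tip side [-34.09274426  49.52453819]
tray edge [ 54.52182615 -85.4993506 ]
tray edge [-53.77677671 -85.29791714]
flange [  47.19095928 -198.55104283]
flange [ -43.12202941 -199.45156438]
flange side [ -46.20423298 -202.25861017]
flange side [  39.63716446 -205.90167343]
flux [133.910097    33.11897322] [657.93118877 129.14641162   0.        ]
tin [-134.73613151  -50.78003218] [419.23444922 -19.96329874  45.        ]
driver tip [144.36577055 -36.74170053] [685.71403805  64.20067942   5.        ]
driver end [ 116.09082283 -202.22993762] [ 700.20841262 -103.0588267    12.        ]
```

```bash
python3 - <<'E'
from h import *
w=viewer.get_calibration('wrist');s=viewer.get_calibration('side');t=viewer.get_calibration('top')
print(Rotation.from_quat(w['rotation']).as_matrix())
def tri(a,b):
    A=[];B=[]
    for o,v in(a,b):
        v=v/np.linalg.norm(v);P=np.eye(3)-np.outer(v,v);A.append(P);B.append(P@o)
    A=np.vstack(A);B=np.hstack(B);x=np.linalg.lstsq(A,B,rcond=None)[0];return x,np.linalg.norm(A@x-B)
for nm,a,b in [('front right top',(63,226),(155,42)),('front left top',(18,218),(155,42))]:
    print(nm,tri(ray(t,a),ray(s,b)))
print('left', tri(ray(t,(44,322)),ray(s,(76,55))), tri(ray(w,(300,190)),ray(s,(157,42))), tri(ray(w,(300,190)),ray(s,(79,66))))
o=np.array([536.7,63.2]);y=np.array([-.253,.9675]);x=np.array([.9675,.253])
T=np.array([161.3,629.7,231.3])
for nm,fx,fy,z in[('pre',0,-240,22),('home',0,-163,22),('knob0',25,43,72)]:
    P=np.r_[o+fx*x+fy*y,z];print(nm,P,(P-T)/25)
E
```

```text
[[ 2.48171413e-01 -9.20478795e-01 -3.01877023e-01]
 [ 9.68715672e-01  2.35508890e-01  7.82656371e-02]
 [-9.47136685e-04 -3.11856297e-01  9.50128809e-01]]
front right top (array([429.27341414, 405.51904665, 402.20553227]), np.float64(20.671168960921786))
front left top (array([462.66215281, 557.5751755 , 317.21739382]), np.float64(9.419702291798865))
left (array([237.75236806, 449.06139465, 398.12097821]), np.float64(38.929287963406225)) (array([326.59906348, 656.48829078, 208.20071042]), np.float64(241.40359539242397)) (array([187.19151664, 667.76028598, 232.84105196]), np.float64(68.8480802989386))
pre [ 597.42 -169.     22.  ] [ 17.4448 -31.948   -8.372 ]
home [577.939  -94.5025  22.    ] [ 16.66556 -28.9681   -8.372  ]
knob0 [550.0085 111.1275  72.    ] [ 15.54834 -20.7429   -6.372  ]
```

```bash
python3 - <<'E'
from h import *
w=viewer.get_calibration('wrist');s=viewer.get_calibration('side');t=viewer.get_calibration('top')
L=onz(s,(93,125),0);R=onz(s,(164,105),0);print(L,R)
for z in(100,130,160,180,200,220): print(z,proj(s,[[L[0],L[1],z]]),proj(s,[[R[0],R[1],z]]),proj(w,[[L[0],L[1],z],[R[0],R[1],z]]).round())
print(proj(w,[telemetry.read_state()['tcp_pos']]))
E
```

```text
[218.47490726 699.39025795   0.        ] [477.56470364 674.73202752   0.        ]
100 [[ 85.31886409 101.9377642 ]] [[159.51156517  81.8801528 ]] [[333. 213.]
 [343. 383.]]
130 [[82.90511768 94.64047288]] [[158.1022888   74.57837899]] [[341. 226.]
 [349. 404.]]
160 [[80.43888381 87.15881451]] [[156.66287529  67.09875028]] [[351. 241.]
 [356. 428.]]
180 [[78.76502946 82.06585356]] [[155.68619988  62.0109324 ]] [[359. 254.]
 [361. 445.]]
200 [[77.06704862 76.88677649]] [[154.6956478   56.84015154]] [[368. 268.]
 [366. 464.]]
220 [[75.3446353 71.6198771]] [[153.69103056  51.58480533]] [[379. 286.]
 [372. 484.]]
[[253.83600663 243.63359864]]
```

Call:
{"name": "carry_out", "arguments": {
  "moves": [
    [255,0,-2,1,0],
    [255,0,-4,1,0],
    [255,4,-7,1,-1],
    [255,8,-10,1,-2],
    [255,10,-11.5,1,-3],
    [255,12,-13,1,-4],
    [255,13.5,-15,1,-5],
    [255,14,-17,1,-6],
    [255,14.5,-19,1,-7],
    [255,15,-21,1,-7.62],
    [255,15.5,-23,1,-7.62],
    [255,16,-25,1,-7.62],
    [255,16.5,-27,1,-7.62],
    [255,17,-29,1,-7.62],
    [255,17.44,-31,0,-7.62],
    [255,17.44,-32,0,-7.62],
    [255,17.44,-32,0,-7.62],
    [255,17.44,-32,0,-7.62],
    [255,17.44,-32,0,-7.62],
    [255,17.44,-32,0,-7.62]
  ]
}}

```text
t: 2.15
tcp_pos: [598.1, -175.3, 230.3]
tcp_rot: [0.992, 0.126, -0.0, 0.001]
contact_force: [0.0, 1.5, -1.0]
opening: -0.4
```

```bash
python3 - <<'E'
from h import *
s=telemetry.read_state();print(s['t'],s['tcp_pos'],s['tcp_rot'],s['opening'],s['contact_force']);snap('wrist','w1.png')
w=viewer.get_calibration('wrist'); print(proj(w,[s['tcp_pos']]))
E
```

```text
2.15 [ 598.06187603 -175.29419117  230.34508697] [ 9.92028546e-01  1.26012305e-01 -4.47550387e-05  5.11299686e-04] -0.36176757942774246 [ 0.04594773  1.54094517 -0.96967606]
[[254.81058733 245.9907559 ]]
```

View pics/w1.png

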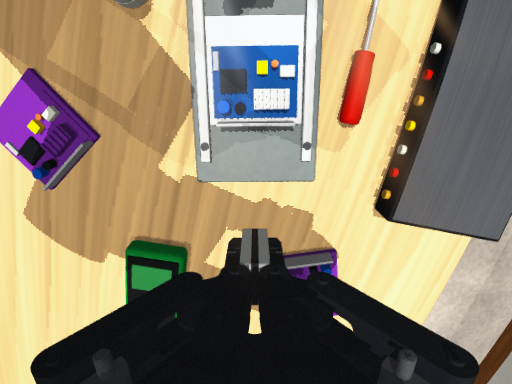

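The wrist view shows the blue-board tray at about (255,80) px in the fixture, the flange at row 124 and the clear plate end at row 181. The look-alikes (purple at (50,130) and (315,265)) lie outside the fixture. Now I'll re-measure the flange.

```bash
python3 - <<'E'
from h import *
s=telemetry.read_state();w=viewer.get_calibration('wrist')
o=np.array([536.7,63.2]);y=np.array([-.2529,.9675]);x=np.array([.9675,.2529])
f=lambda P:np.array([(P[:2]-o)@x,(P[:2]-o)@y])
for n,p,z in[('flange L',(215,125),46),('flange R',(298,123),46),('plateL',(196,181),14),('plateR',(315,181),14),('trayL',(208,16),24),('trayR',(303,15),24)]:
    print(n,f(onz(w,p,z)))
print('tcp',f(s['tcp_pos']),s['tcp_pos'])
E
```

```text
flange L [ -45.76248081 -198.39913839]
flange R [  47.82665911 -196.40963524]
plateL [ -78.47030381 -274.30233318]
plateR [  78.22163817 -274.69451392]
trayL [-52.05947554 -81.0906731 ]
trayR [ 52.48154007 -80.37629775]
tcp [  -1.05394581 -244.82912262] [ 597.59669979 -173.93524263  230.3135675 ]
```

Call:
{"name": "carry_out", "arguments": {
  "moves": [
    [255,0,0,-2,0],
    [255,0,0,-4,0],
    [255,0,0,-5.5,0],
    [255,0,0,-7,0],
    [255,0,0,-7.7,0],
    [255,0,0,-8.25,0],
    [255,0,0,-8.25,0],
    [255,0,0,-8.25,0],
    [255,0,0,-8.25,0]
  ]
}}

```text
t: 3.1
tcp_pos: [598.2, -170.4, 26.4]
tcp_rot: [0.992, 0.128, 0.001, 0.0]
contact_force: [-1.1, -0.3, -0.2]
opening: 0.0
```

```bash
python3 - <<'E'
from h import *
s=telemetry.read_state();print(s['tcp_pos'],s['contact_force']);snap('wrist','w2.png')
E
```

```text
[ 598.19034711 -170.40524082   26.4166809 ] [-1.11466007 -0.26418975 -0.21199875]
```

View pics/w2.png

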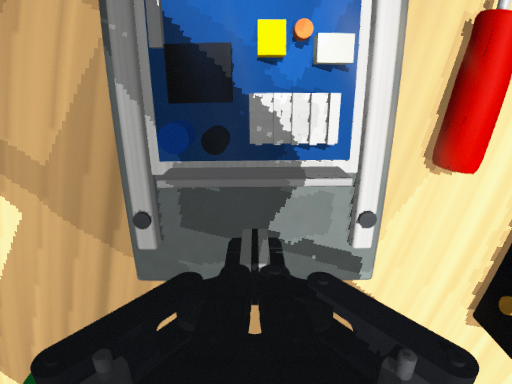

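The shut fingers are centred behind the flange (column 254, with the rails at about 145 and 365). Next I push gently along the fixture's +y.

Call:
{"name": "carry_out", "arguments": {
  "moves": [
    [255,-0.1,0.39,0,0],
    [255,-0.2,0.77,0,0],
    [255,-0.25,0.97,0,0],
    [255,-0.3,1.16,0,0],
    [255,-0.35,1.35,0,0],
    [255,-0.4,1.55,0,0],
    [255,-0.45,1.74,0,0],
    [255,-0.5,1.93,0,0],
    [255,-0.55,2.13,0,0],
    [255,-0.6,2.32,0,0],
    [255,-0.65,2.52,0,0],
    [255,-0.7,2.71,0,0],
    [255,-0.7,2.71,0,0],
    [255,-0.7,2.71,0,0]
  ]
}}

```text
t: 4.55
tcp_pos: [579.3, -102.2, 24.8]
tcp_rot: [0.992, 0.128, -0.0, -0.0]
contact_force: [0.4, -0.0, 0.2]
opening: -0.2
```

```bash
python3 - <<'E'
from h import *
s=telemetry.read_state();print(s['tcp_pos'],s['contact_force']);snap('wrist','w3.png')
i=snap('top','t3.png')[140:240,200:360];cv2.imwrite('pics/t3c.png',cv2.resize(i[:,:,::-1],None,fx=5,fy=5,interpolation=cv2.INTER_CUBIC))
E
```

```text
[ 579.27715235 -102.15272292   24.80859403] [ 0.38990256 -0.03841538  0.16431337]
```

View pics/w3.png

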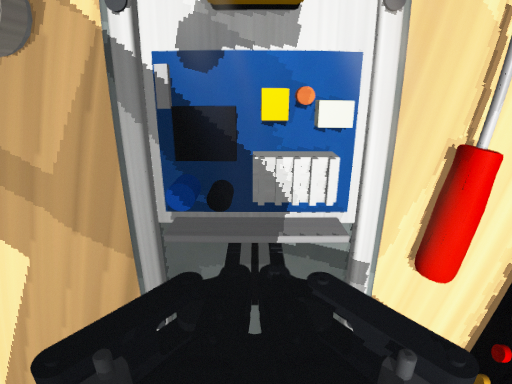

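Call:
{"name": "carry_out", "arguments": {
  "moves": [
    [255,-0.03,0.12,0,0],
    [255,-0.06,0.23,0,0],
    [255,-0.08,0.31,0,0],
    [255,-0.08,0.31,0,0]
  ]
}}

```text
t: 5.05
tcp_pos: [577.6, -94.5, 25.0]
tcp_rot: [0.992, 0.128, -0.0, -0.0]
contact_force: [-0.0, -0.3, -0.0]
opening: 0.2
```

Call:
{"name": "carry_out", "arguments": {
  "moves": [
    [255,-0.02,0.08,0,0],
    [255,-0.02,0.08,0,0]
  ]
}}

```text
t: 5.25
tcp_pos: [577.3, -92.6, 25.1]
tcp_rot: [0.992, 0.128, 0.0, -0.0]
contact_force: [-0.1, -0.5, 0.6]
opening: 0.1
```

Call:
{"name": "carry_out", "arguments": {
  "moves": [
    [255,-0.01,0.04,0,0],
    [255,-0.01,0.04,0,0]
  ]
}}

```text
t: 5.45
tcp_pos: [577.1, -91.8, 25.1]
tcp_rot: [0.992, 0.128, 0.0, 0.0]
contact_force: [0.7, -0.1, 0.2]
opening: -0.3
```

```bash
python3 - <<'E'
from h import *
s=telemetry.read_state();print(s['tcp_pos'],s['contact_force']);snap('wrist','w4.png')
i=snap('top','t4.png')[140:240,200:360];cv2.imwrite('pics/t4c.png',cv2.resize(i[:,:,::-1],None,fx=5,fy=5,interpolation=cv2.INTER_CUBIC))
E
```

```text
[577.07218691 -91.78548441  25.09417227] [ 0.68206998 -0.11537329  0.16485961]
```

View pics/w4.png

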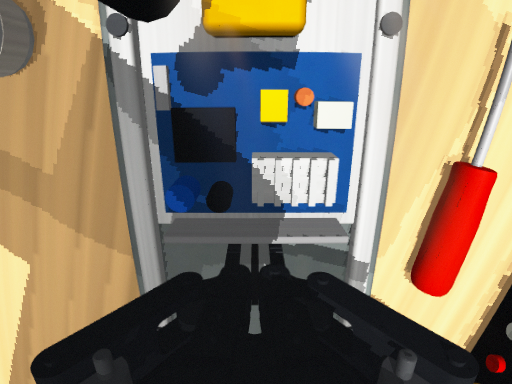

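View pics/t4c.png

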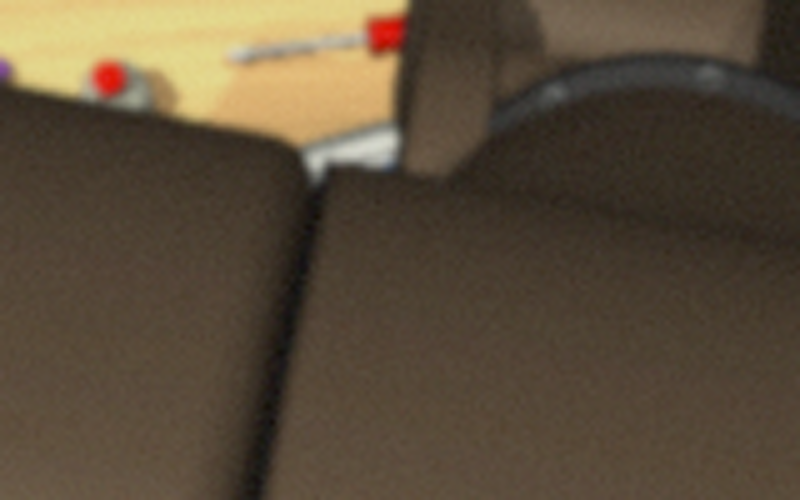

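The flange stays at row 240 beside the fingers while the rails move past, so the tray is following. I'll continue in small steps until the stop pushes back.

Call:
{"name": "carry_out", "arguments": {
  "moves": [
    [255,-0.01,0.04,0,0],
    [255,-0.02,0.08,0,0],
    [255,-0.02,0.08,0,0]
  ]
}}

```text
t: 5.85
tcp_pos: [577.2, -90.6, 25.2]
tcp_rot: [0.992, 0.128, 0.001, 0.001]
contact_force: [0.5, -9.8, -0.7]
opening: -0.1
```

Call:
{"name": "carry_out", "arguments": {
  "moves": [
    [255,-0.01,0.04,0,0],
    [255,-0.02,0.08,0,0],
    [255,-0.02,0.08,0,0]
  ]
}}

```text
t: 6.15
tcp_pos: [577.4, -90.4, 25.6]
tcp_rot: [0.992, 0.128, 0.001, 0.002]
contact_force: [1.1, -29.6, 0.6]
opening: 0.0
```

The force rises to about 30 N with no travel, so the tray is against the stop. Next I back off, lift and check.

Call:
{"name": "carry_out", "arguments": {
  "moves": [
    [255,0.1,-0.39,0,0],
    [255,0.2,-0.77,0,0],
    [255,0.25,-1,0.5,0],
    [255,0.25,-1,2.5,0],
    [255,0.25,-1,4.5,0],
    [255,0.25,-1,6.5,0],
    [255,0.25,-1,8,0],
    [255,0.25,-1,8,0],
    [255,0.25,-1,8,0]
  ]
}}

```text
t: 7.05
tcp_pos: [582.6, -112.9, 226.7]
tcp_rot: [0.992, 0.128, 0.001, 0.0]
contact_force: [-0.3, 0.6, -1.3]
opening: 0.2
```

```bash
python3 - <<'E'
from h import *
s=telemetry.read_state();print(s['t'],s['tcp_pos'],s['contact_force']);snap('wrist','w5.png')
E
```

```text
7.05 [ 582.58487505 -112.8830402   226.72306705] [-0.2859223   0.62004848 -1.32966899]
```

View pics/w5.png

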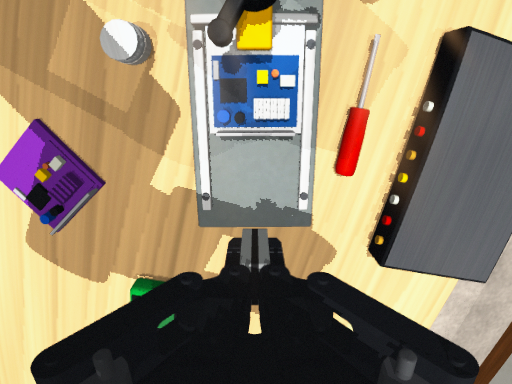

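Call:
{"name": "carry_out", "arguments": {
  "moves": [
    [255,-0.5,2,0,0],
    [255,-1,4,0,0],
    [255,-1,4,0,0],
    [255,-1,4,0,0],
    [255,-1,4,0,0]
  ]
}}

```text
t: 7.6
tcp_pos: [557.2, -13.3, 224.4]
tcp_rot: [0.992, 0.128, -0.001, 0.0]
contact_force: [0.1, 0.0, 0.2]
opening: 0.1
```

```bash
python3 - <<'E'
from h import *
s=telemetry.read_state();print(s['t'],s['tcp_pos'],s['contact_force']);w=viewer.get_calibration('wrist');snap('wrist','w6.png')
np.save('w6.npy',w,allow_pickle=True)
E
```

```text
7.6 [557.19054316 -13.31102358 224.37007562] [0.11178478 0.02905297 0.23207838]
```

View pics/w6.png

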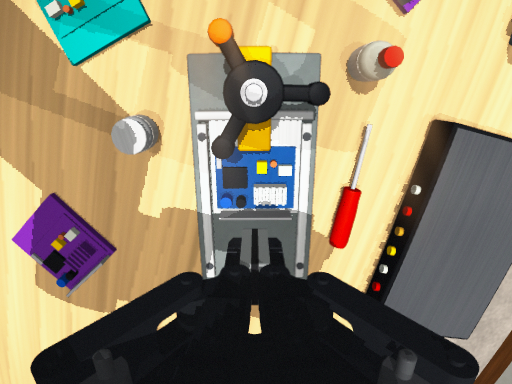

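```bash
python3 - <<'E'
from h import *
s=telemetry.read_state();w=np.load('w6.npy',allow_pickle=True).item()
o=onz(w,(255.5,93),114)[:2];print('stud',o)
y=np.array([-.2529,.9675]);x=np.array([.9675,.2529])
f=lambda P:np.array([(P[:2]-o)@x,(P[:2]-o)@y])
for n,p in[('or',(220,30)),('b1',(318,93)),('b2',(223,147))]:
    q=f(onz(w,p,100));print(n,q,np.linalg.norm(q),np.degrees(np.arctan2(q[0],q[1])))
for n,p,z in [('trayedgeL',(210,121),24),('trayedgeR',(303,120),24),('stopface',(240,111),31),('flangeL',(219,218),46),('flangeR',(293,216),46),('flux',(374,62),42)]:print(n,f(onz(w,p,z)))
for o2 in (o,np.array([536.4,64])):
  P=o2+25*x+43*y; print(P,(P-s['tcp_pos'][:2])/25)
  c=[]
E
```

```text
stud [537.21440667  65.11023062]
or [-30.22168762  52.07469741] 60.209006905615134 -30.128849244552924
b1 [56.01130095  0.34996331] 56.01239424348175 89.64201582076798
b2 [-30.49305182 -48.76838842] 57.51679683571189 -147.9837964660438
trayedgeL [-53.48157056 -31.56246338]
trayedgeR [ 56.19440484 -30.28839724]
stopface [-17.53971186 -19.73455301]
flangeL [ -44.45011466 -146.40755913]
flangeR [  46.29686686 -143.60141017]
flux [127.074247    33.64952076]
[550.52720667 113.03523062] [-0.27193232  5.06924282]
[549.7128 111.925 ] [-0.30450859  5.0248336 ]
```

The wrist view shows the stud at (255,93) px and the arm tips at (220,30) orange, (318,93) and (223,147) black. The knob angle is about -0.52 and the tray edge lies on the stop at fixture y of about -31 mm, so it is home. Now I move over the gap between the orange arm and the black arm on the +x side, and descend.

Call:
{"name": "carry_out", "arguments": {
  "moves": [
    [255,-0.1,2,0,0],
    [255,-0.2,4,0,0],
    [255,-0.3,5.05,0,0],
    [255,-0.3,5.05,0,0],
    [255,-0.3,5.05,0,0],
    [255,-0.3,5.05,-2,0],
    [255,-0.3,5.05,-3.5,0],
    [255,-0.3,5.05,-4.2,0],
    [255,-0.3,5.05,-4.2,0],
    [255,-0.3,5.05,-4.2,0]
  ]
}}

```text
t: 8.65
tcp_pos: [550.3, 112.2, 120.3]
tcp_rot: [0.992, 0.127, -0.0, 0.0]
contact_force: [0.4, -0.5, -0.1]
opening: -0.0
```

```bash
python3 - <<'E'
from h import *
s=telemetry.read_state();print(s['t'],s['tcp_pos'],s['contact_force']);snap('wrist','w7.png');i=snap('side','s7.png')
i=i[160:285,220:360];cv2.imwrite('pics/s7c.png',cv2.resize(i[:,:,::-1],None,fx=4.8,fy=4.8,interpolation=cv2.INTER_CUBIC))
E
```

```text
8.65 [550.27350625 112.23917238 120.34906204] [ 0.41564891 -0.47565969 -0.07210305]
```

View pics/s7c.png

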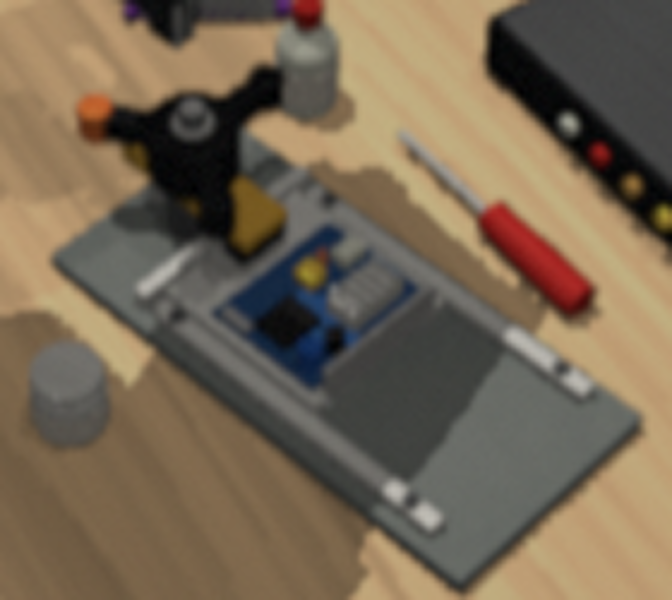

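View pics/w7.png

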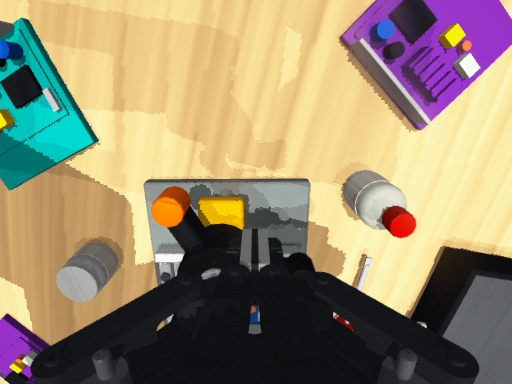

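Call:
{"name": "carry_out", "arguments": {
  "moves": [
    [255,0,0,-1,0],
    [255,0,0,-1.9,0],
    [255,0,0,-1.9,0],
    [255,0,0,-1.9,0]
  ]
}}

```text
t: 9.15
tcp_pos: [550.3, 113.4, 73.6]
tcp_rot: [0.992, 0.128, 0.0, -0.0]
contact_force: [0.9, -1.1, 0.2]
opening: -0.2
```

```bash
cat > tab.py <<'E'
import sys
from h import *
o=np.array([536.8,64.5]);y=np.array([-.2529,.9675]);x=np.array([.9675,.2529])
a,b,st,r=map(float,sys.argv[1:5]);s=telemetry.read_state();p=s['tcp_pos'];print(s['t'],p,s['contact_force'])
q=p[:2]-o;print('now clock',np.degrees(np.arctan2(q@x,q@y)),np.linalg.norm(q))
for t in np.arange(a,b+np.sign(st)*.01,st):
    T=np.radians(t);P=o+r*(np.sin(T)*x+np.cos(T)*y);print('%.0f'%t,((P-p[:2])/25).round(2).tolist())
E
python3 tab.py 24 -46 -7 50
```

```text
9.15 [550.32424495 113.3721448   73.61886977] [ 0.89301546 -1.09271781  0.21578306]
now clock 30.117282682358574 50.70889211204605
24 [-0.22, 0.02]
17 [-0.46, 0.04]
10 [-0.7, 0.04]
3 [-0.94, 0.0]
-4 [-1.18, -0.06]
-11 [-1.41, -0.15]
-18 [-1.62, -0.27]
-25 [-1.82, -0.41]
-32 [-2.0, -0.58]
-39 [-2.15, -0.77]
-46 [-2.28, -0.97]
```

Call:
{"name": "carry_out", "arguments": {
  "moves": [
    [255,-0.22,0.02,0,0],
    [255,-0.46,0.04,0,0],
    [255,-0.7,0.04,0,0],
    [255,-0.94,0,0,0],
    [255,-1.18,-0.06,0,0],
    [255,-1.41,-0.15,0,0],
    [255,-1.62,-0.27,0,0],
    [255,-1.82,-0.41,0,0],
    [255,-2,-0.58,0,0],
    [255,-2.08,-0.67,0,0],
    [255,-2.15,-0.77,0,0],
    [255,-2.15,-0.77,0,0],
    [255,-2.15,-0.77,0,0]
  ]
}}

```text
t: 10.45
tcp_pos: [495.6, 94.0, 72.4]
tcp_rot: [0.992, 0.128, -0.0, 0.0]
contact_force: [0.8, 0.6, 0.9]
opening: 0.4
```

```bash
python3 - <<'E'
from h import *
s=telemetry.read_state();print(s['t'],s['tcp_pos'],s['contact_force']);snap('wrist','w8.png');i=snap('side','s8.png')
i=i[160:285,220:360];cv2.imwrite('pics/s8c.png',cv2.resize(i[:,:,::-1],None,fx=4.8,fy=4.8,interpolation=cv2.INTER_CUBIC))
E
```

```text
10.45 [495.61438173  94.03144856  72.42445778] [0.806128   0.58207768 0.90260009]
```

View pics/s8c.png

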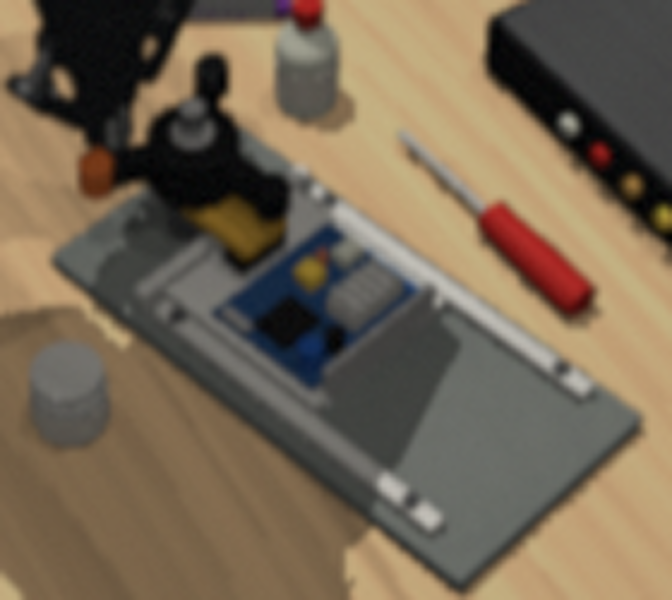

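View pics/w8.png

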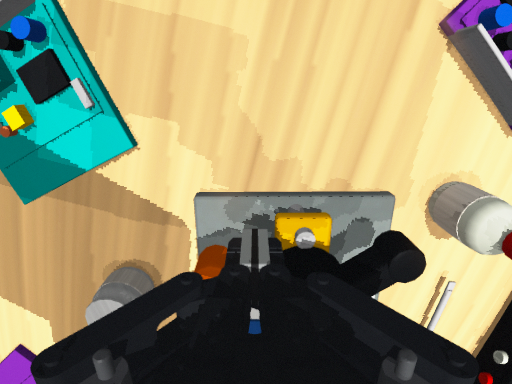

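```bash
cat > tips.py <<'E'
import sys
from h import *
s=viewer.get_calibration('side');o=np.array([536.8,64.5]);y=np.array([-.2529,.9675]);x=np.array([.9675,.2529])
S=lambda U,V:((U+.5)/4.8-.5+220,(V+.5)/4.8-.5+160)
for k in range(1,len(sys.argv),2):
  for z in(100,92,88):
    P=onz(s,S(float(sys.argv[k]),float(sys.argv[k+1])),z)[:2]-o
    a=np.degrees(np.arctan2(P@x,P@y));print(sys.argv[k:k+2],z,'r %.1f clock %.1f'%(np.linalg.norm(P),a))
for z in (101,93,89): print('hub front edge px',z,[((proj(s,[[*(o-28*y*c-28*x*d),z]])[0]-[220,160])*4.8).round().tolist() for c,d in((1,0),(0,1),(.7,.7))])
E
python3 tips.py 94 110 265 80; echo now; python3 tips.py 97 160 212 67 270 190
```

```text
['94', '110'] 100 r 59.3 clock -35.5
['94', '110'] 92 r 61.8 clock -28.5
['94', '110'] 88 r 63.4 clock -25.3
['265', '80'] 100 r 52.4 clock 94.5
['265', '80'] 92 r 57.9 clock 88.6
['265', '80'] 88 r 60.8 clock 86.0
hub front edge px 101 [[228.0, 145.0], [158.0, 145.0], [193.0, 155.0]]
hub front edge px 93 [[228.0, 154.0], [158.0, 154.0], [193.0, 164.0]]
hub front edge px 89 [[228.0, 159.0], [159.0, 159.0], [193.0, 169.0]]
now
['97', '160'] 100 r 62.4 clock -73.0
['97', '160'] 92 r 59.9 clock -66.5
['97', '160'] 88 r 59.0 clock -63.0
['212', '67'] 100 r 45.6 clock 56.3
['212', '67'] 92 r 53.4 clock 54.4
['212', '67'] 88 r 57.3 clock 53.6
['270', '190'] 100 r 67.0 clock -174.2
['270', '190'] 92 r 61.7 clock -178.5
['270', '190'] 88 r 59.1 clock 179.1
hub front edge px 101 [[228.0, 145.0], [158.0, 145.0], [193.0, 155.0]]
hub front edge px 93 [[228.0, 154.0], [158.0, 154.0], [193.0, 164.0]]
hub front edge px 89 [[228.0, 159.0], [159.0, 159.0], [193.0, 169.0]]
```

Knob arm tips fit a dropped height (z about 88–92) at roughly -1.13 rad. I'll go slightly further back to be certain, then compare before and after.

Call:
{"name": "carry_out", "arguments": {
  "moves": [
    [255,-0.07,-0.1,0,0],
    [255,-0.13,-0.2,0,0],
    [255,-0.13,-0.2,0,0],
    [255,-0.13,-0.2,0,0]
  ]
}}

```text
t: 10.95
tcp_pos: [492.4, 89.0, 72.5]
tcp_rot: [0.992, 0.128, -0.0, 0.0]
contact_force: [-0.4, -0.2, 1.3]
opening: -0.2
```

```bash
python3 - <<'E'
from h import *
s=telemetry.read_state();print(s['t'],s['tcp_pos'],s['contact_force']);i=snap('side','s9.png')
a=cv2.imread('pics/s7.png');b=cv2.imread('pics/s9.png')
c=[cv2.resize(k[165:215,230:290],None,fx=6.5,fy=6.5,interpolation=cv2.INTER_CUBIC) for k in(a,b)]
cv2.imwrite('pics/cmp.png',np.hstack(c))
E
```

```text
10.95 [492.38142945  89.01015862  72.47661159] [-0.39338311 -0.16081196  1.30852591]
```

View pics/cmp.png

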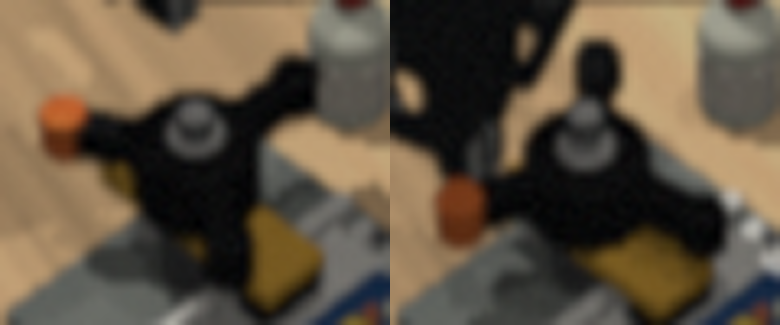

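The right crop shows the hub and strap lower, with much more stud standing out, so the click is done. Next I lower the fingers slightly and go clockwise in the same gap.

```bash
python3 tab.py -40 80 8 50
```

```text
11.0 [492.40818569  89.05473148  72.48706852] [ 0.73799709 -0.11383701  0.69369952]
now clock -46.402342489964106 50.73034610656495
-40 [0.14, 0.17]
-32 [0.32, 0.39]
-24 [0.53, 0.58]
-16 [0.76, 0.74]
-8 [1.01, 0.86]
0 [1.27, 0.95]
8 [1.54, 1.0]
16 [1.82, 1.02]
24 [2.1, 0.99]
32 [2.37, 0.93]
40 [2.63, 0.83]
48 [2.88, 0.69]
56 [3.1, 0.52]
64 [3.29, 0.32]
72 [3.46, 0.1]
80 [3.59, -0.15]
```

Call:
{"name": "carry_out", "arguments": {
  "moves": [
    [255,0.14,0.17,-0.15,0],
    [255,0.32,0.39,-0.3,0],
    [255,0.53,0.58,-0.3,0],
    [255,0.76,0.74,-0.3,0],
    [255,1.01,0.86,-0.3,0],
    [255,1.27,0.95,-0.3,0],
    [255,1.54,1.0,-0.3,0],
    [255,1.82,1.02,-0.3,0],
    [255,2.1,0.99,-0.3,0],
    [255,2.37,0.93,-0.3,0],
    [255,2.63,0.83,-0.3,0],
    [255,2.88,0.69,-0.3,0],
    [255,3.1,0.52,-0.3,0],
    [255,3.29,0.32,-0.3,0],
    [255,3.46,0.1,-0.3,0],
    [255,3.59,-0.15,-0.3,0],
    [255,3.59,-0.15,-0.3,0]
  ]
}}

```text
t: 12.7
tcp_pos: [583.5, 84.7, 65.1]
tcp_rot: [0.992, 0.127, 0.0, 0.0]
contact_force: [0.3, 0.8, -0.2]
opening: 0.2
```

```bash
python3 tab.py 88 216 8 50;  python3 - <<'E'
from h import *
i=snap('side','s10.png')
i=i[160:285,220:360];cv2.imwrite('pics/s10c.png',cv2.resize(i[:,:,::-1],None,fx=4.8,fy=4.8,interpolation=cv2.INTER_CUBIC))
E
```

```text
12.7 [583.46169348  84.65053388  65.10854746] [ 0.28490938  0.84622825 -0.19628211]
now clock 81.29230425226643 50.826741520277
88 [0.05, -0.23]
96 [0.11, -0.51]
104 [0.13, -0.78]
112 [0.12, -1.06]
120 [0.06, -1.34]
128 [-0.03, -1.6]
136 [-0.16, -1.85]
144 [-0.32, -2.07]
152 [-0.51, -2.28]
160 [-0.73, -2.45]
168 [-0.97, -2.59]
176 [-1.23, -2.7]
184 [-1.5, -2.77]
192 [-1.77, -2.8]
200 [-2.05, -2.8]
208 [-2.33, -2.75]
216 [-2.59, -2.67]
```

View pics/s10c.png

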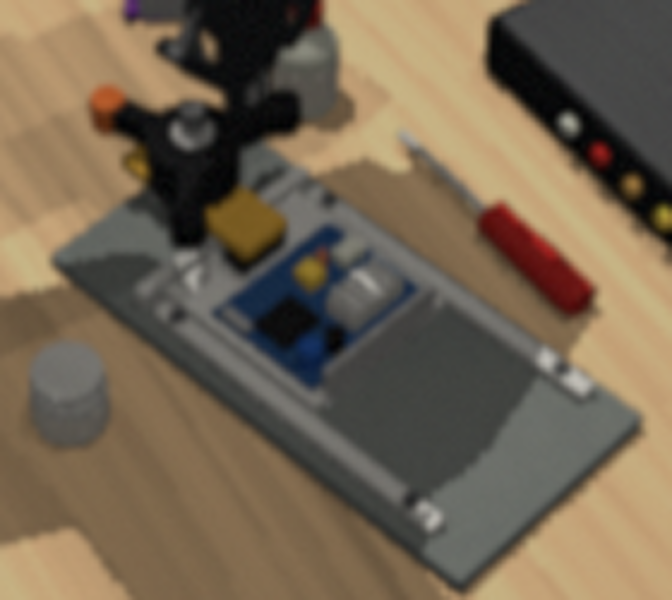

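Side view: the knob follows (orange tip at (107,105) px) and stays low, and the tray is unmoved. I'll continue.

Call:
{"name": "carry_out", "arguments": {
  "moves": [
    [255,0.05,-0.23,0,0],
    [255,0.11,-0.51,0,0],
    [255,0.13,-0.78,0,0],
    [255,0.12,-1.06,0,0],
    [255,0.06,-1.34,0,0],
    [255,-0.03,-1.6,0,0],
    [255,-0.16,-1.85,0,0],
    [255,-0.32,-2.07,0,0],
    [255,-0.51,-2.28,0,0],
    [255,-0.73,-2.45,0,0],
    [255,-0.97,-2.59,0,0],
    [255,-1.23,-2.7,0,0],
    [255,-1.5,-2.77,0,0],
    [255,-1.77,-2.8,0,0],
    [255,-2.05,-2.8,0,0],
    [255,-2.33,-2.75,0,0],
    [255,-2.59,-2.67,0,0],
    [255,-2.59,-2.67,0,0]
  ]
}}

```text
t: 14.55
tcp_pos: [516.2, 19.0, 64.9]
tcp_rot: [0.992, 0.128, -0.001, -0.0]
contact_force: [0.7, 0.1, -0.1]
opening: 0.2
```

```bash
python3 tab.py 224 352 8 50;  python3 - <<'E'
from h import *
i=snap('side','s11.png')
i=i[160:285,220:360];cv2.imwrite('pics/s11c.png',cv2.resize(i[:,:,::-1],None,fx=4.8,fy=4.8,interpolation=cv2.INTER_CUBIC))
E
```

```text
14.55 [516.17194535  18.96943287  64.92964597] [ 0.68874354  0.11496683 -0.10660642]
now clock -140.97757036792237 49.985489714449244
224 [-0.16, 0.08]
232 [-0.39, 0.23]
240 [-0.6, 0.42]
248 [-0.78, 0.63]
256 [-0.93, 0.86]
264 [-1.05, 1.12]
272 [-1.13, 1.38]
280 [-1.17, 1.66]
288 [-1.17, 1.94]
296 [-1.14, 2.21]
304 [-1.06, 2.48]
312 [-0.95, 2.74]
320 [-0.81, 2.98]
328 [-0.63, 3.19]
336 [-0.42, 3.38]
344 [-0.19, 3.54]
352 [0.05, 3.67]
```

View pics/s11c.png

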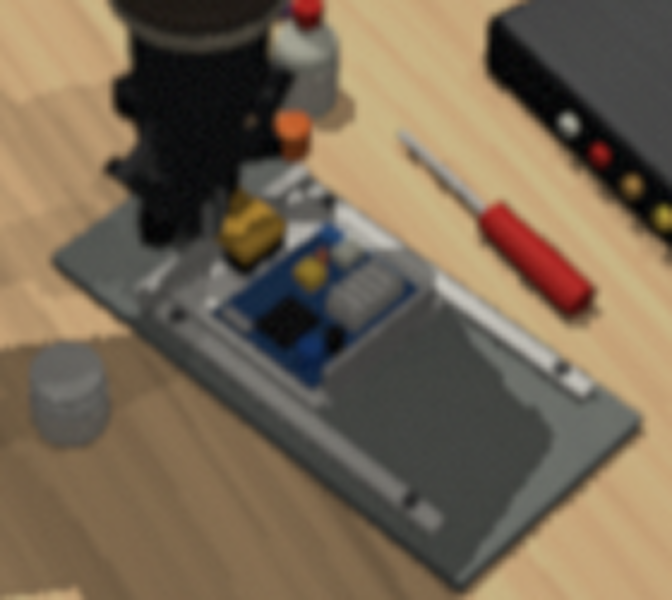

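Call:
{"name": "carry_out", "arguments": {
  "moves": [
    [255,-0.16,0.08,0,0],
    [255,-0.39,0.23,0,0],
    [255,-0.6,0.42,0,0],
    [255,-0.78,0.63,0,0],
    [255,-0.93,0.86,0,0],
    [255,-1.05,1.12,0,0],
    [255,-1.13,1.38,0,0],
    [255,-1.17,1.66,0,0],
    [255,-1.17,1.94,0,0],
    [255,-1.14,2.21,0,0],
    [255,-1.06,2.48,0,0],
    [255,-0.95,2.74,0,0],
    [255,-0.81,2.98,0,0],
    [255,-0.72,3.09,0,0],
    [255,-0.63,3.19,0,0],
    [255,-0.63,3.19,0,0]
  ]
}}

```text
t: 16.2
tcp_pos: [502.4, 98.7, 65.0]
tcp_rot: [0.992, 0.128, 0.0, -0.0]
contact_force: [0.1, 0.1, -0.1]
opening: 0.2
```

```bash
python3 tab.py 332 364 4 50;  python3 - <<'E'
from h import *
i=snap('side','s12.png')
i=i[160:285,220:360];cv2.imwrite('pics/s12c.png',cv2.resize(i[:,:,::-1],None,fx=4.8,fy=4.8,interpolation=cv2.INTER_CUBIC))
E
```

```text
16.2 [502.43122484  98.68501767  65.0213007 ] [ 0.06647182  0.09034202 -0.10910683]
now clock -30.504504106661347 48.475025932095974
332 [0.02, 0.1]
336 [0.13, 0.19]
340 [0.24, 0.28]
344 [0.36, 0.35]
348 [0.48, 0.42]
352 [0.6, 0.48]
356 [0.74, 0.53]
360 [0.87, 0.57]
364 [1.01, 0.6]
```

View pics/s12c.png

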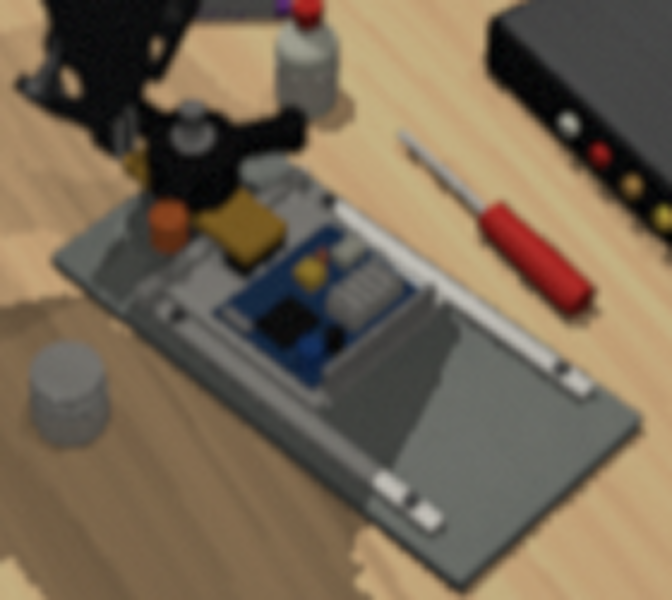

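Call:
{"name": "carry_out", "arguments": {
  "moves": [
    [255,0.13,0.19,0,0],
    [255,0.24,0.28,0,0],
    [255,0.36,0.35,0,0],
    [255,0.36,0.35,0,0]
  ]
}}

```text
t: 16.65
tcp_pos: [509.9, 106.9, 64.7]
tcp_rot: [0.992, 0.128, -0.001, 0.0]
contact_force: [-6.6, -4.8, 1.3]
opening: -0.2
```

Call:
{"name": "carry_out", "arguments": {
  "moves": [
    [255,0.06,0.035,0,0],
    [255,0.12,0.07,0,0],
    [255,0.12,0.07,0,0]
  ]
}}

```text
t: 16.95
tcp_pos: [511.4, 108.3, 64.4]
tcp_rot: [0.992, 0.128, -0.003, 0.0]
contact_force: [-11.3, -8.1, 3.1]
opening: 0.2
```

```bash
python3 - <<'E'
from h import *
i=snap('side','s13.png')
i=i[160:285,220:360];cv2.imwrite('pics/s13c.png',cv2.resize(i[:,:,::-1],None,fx=4.8,fy=4.8,interpolation=cv2.INTER_CUBIC))
s=telemetry.read_state();print(s['t'],s['tcp_pos'],s['contact_force'])
E
```

```text
17.0 [511.39181334 108.27982007  64.38756132] [-11.54056439  -7.66620638   2.91860622]
```

View pics/s13c.png

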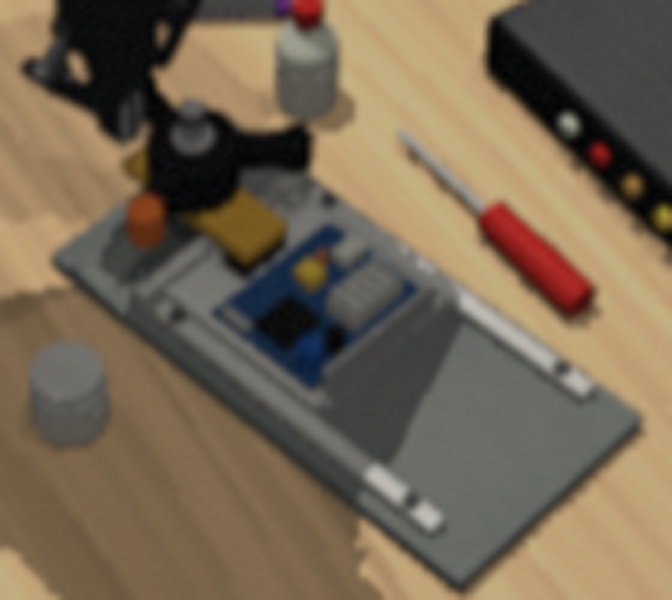

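```bash
python3 tips.py 168 212 ; echo; python3 tips.py 146 207 297 135
```

```text
['168', '212'] 100 r 69.8 clock -123.4
['168', '212'] 92 r 63.0 clock -121.8
['168', '212'] 88 r 59.6 clock -120.8
hub front edge px 101 [[228.0, 145.0], [158.0, 145.0], [193.0, 155.0]]
hub front edge px 93 [[228.0, 154.0], [158.0, 154.0], [193.0, 164.0]]
hub front edge px 89 [[228.0, 159.0], [159.0, 159.0], [193.0, 169.0]]

['146', '207'] 100 r 69.8 clock -112.9
['146', '207'] 92 r 63.5 clock -110.1
['146', '207'] 88 r 60.4 clock -108.4
['297', '135'] 100 r 58.7 clock 144.7
['297', '135'] 92 r 58.1 clock 137.3
['297', '135'] 88 r 58.2 clock 133.6
hub front edge px 101 [[228.0, 145.0], [158.0, 145.0], [193.0, 155.0]]
hub front edge px 93 [[228.0, 154.0], [158.0, 154.0], [193.0, 164.0]]
hub front edge px 89 [[228.0, 159.0], [159.0, 159.0], [193.0, 169.0]]
```

The orange tip sits at clock angle 251.6° with z of about 88, so the knob is at about 4.39 rad, which is its stop. Now I back off the arm and lift clear.

Call:
{"name": "carry_out", "arguments": {
  "moves": [
    [255,-0.2,-0.15,0,0],
    [255,-0.45,-0.38,0,0],
    [255,-0.6,-0.55,0,0],
    [255,-0.6,-0.55,0,0],
    [255,-0.6,-0.55,1,0],
    [255,-0.6,-0.55,3,0],
    [255,-0.6,-0.55,5,0],
    [255,-0.8,-2.5,6.3,0],
    [255,0.2,-4.5,6.3,0],
    [255,0.8,-5,6.3,0],
    [255,0.8,-5,6.3,0],
    [255,0.8,-5,6.3,0]
  ]
}}

```text
t: 18.2
tcp_pos: [534.3, -16.6, 222.5]
tcp_rot: [0.992, 0.127, 0.0, -0.0]
contact_force: [0.2, 0.5, -0.0]
opening: -0.5
```

```bash
python3 - <<'E'
from h import *
s=telemetry.read_state();print(s['t'],s['tcp_pos'],s['contact_force']);w=viewer.get_calibration('wrist');np.save('w14.npy',w,allow_pickle=True);snap('wrist','w14.png');i=snap('side','s14.png')
i=i[160:285,220:360];cv2.imwrite('pics/s14c.png',cv2.resize(i[:,:,::-1],None,fx=4.8,fy=4.8,interpolation=cv2.INTER_CUBIC))
E
```

```text
18.2 [534.25392624 -16.61816764 222.51165296] [ 0.15956436  0.54976991 -0.01995207]
```

View pics/w14.png

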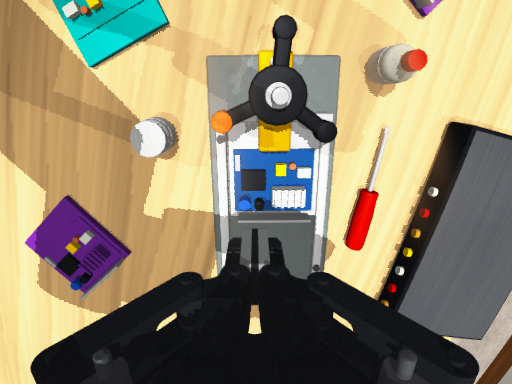

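View pics/s14c.png

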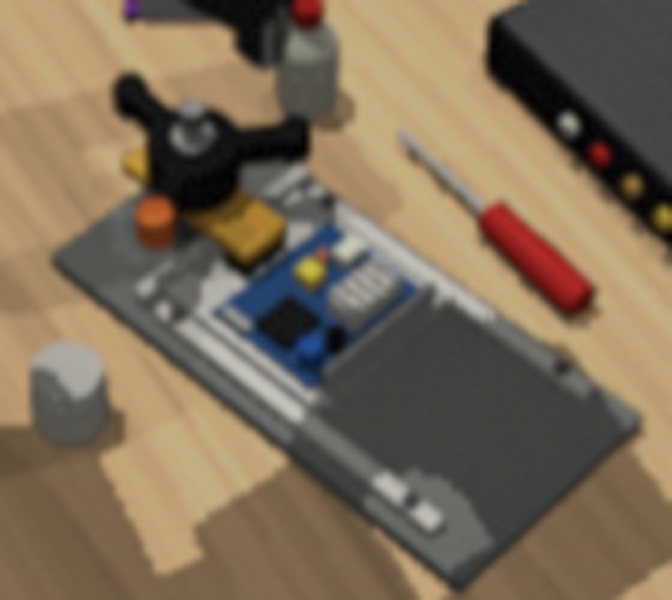

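```bash
python3 tips.py 155 208 298 137 130 88|grep -v hub; python3 - <<'E'
from h import *
w=np.load('w14.npy',allow_pickle=True).item();y=np.array([-.2529,.9675]);x=np.array([.9675,.2529])
o=onz(w,(279,96),114)[:2];print(o)
h=onz(w,(278,95),89)[:2];
for n,p,base in[('or',(221,121),0),('b1',(285,26),120),('b2',(325,131),240)]:
    q=onz(w,p,88)[:2]-np.array([536.8,64.5]);a=np.degrees(np.arctan2(q@x,q@y))%360;print(n,np.linalg.norm(q),a,'knob',np.radians((a-base)%360))
for p,z in[((235,149),24),((229,213),46),((315,212),46),((245,150),26)]:
    q=onz(w,p,z)[:2]-o;print(q@x,q@y)
E
```

```text
['155', '208'] 100 r 68.8 clock -117.0
['155', '208'] 92 r 62.2 clock -114.6
['155', '208'] 88 r 59.0 clock -113.2
['298', '137'] 100 r 59.5 clock 146.1
['298', '137'] 92 r 58.8 clock 138.8
['298', '137'] 88 r 58.7 clock 135.2
['130', '88'] 100 r 47.3 clock -9.4
['130', '88'] 92 r 52.7 clock -2.8
['130', '88'] 88 r 55.6 clock -0.0
[534.34089208  64.53775076]
or 59.35820128310953 247.78550552303216 knob 4.324672910095505
b1 60.49743337176264 3.6614961627176768 knob 4.252695368374953
b2 55.095337130128634 125.31474354637618 knob 4.2815499785697755
-44.239683424172235 -62.24327603578874
-51.738040007720514 -136.40322875060218
52.65186768325903 -135.27960738760123
-32.12997519378535 -63.10328213341435
```

```bash
python3 - <<'E'
from h import *
for k in range(3): viewer.camera('top')
s=telemetry.read_state();print(s['t'],s['tcp_pos']);w=viewer.get_calibration('wrist');np.save('w15.npy',w,allow_pickle=True)
i=snap('wrist','w15.png');snap('side','s15.png');snap('top','t15.png')
cv2.imwrite('pics/w15c.png',cv2.resize(i[0:240,190:370,::-1],None,fx=2.5,fy=2.5,interpolation=cv2.INTER_CUBIC))
a=cv2.imread('pics/s12.png');b=cv2.imread('pics/s15.png')
c=[cv2.resize(k[165:255,230:320],None,fx=4.4,fy=4.4,interpolation=cv2.INTER_CUBIC) for k in(a,b)]
cv2.imwrite('pics/cmp2.png',np.hstack(c))
E
```

```text
18.45 [533.6164369  -15.30334209 222.43737145]
```

View pics/w15c.png

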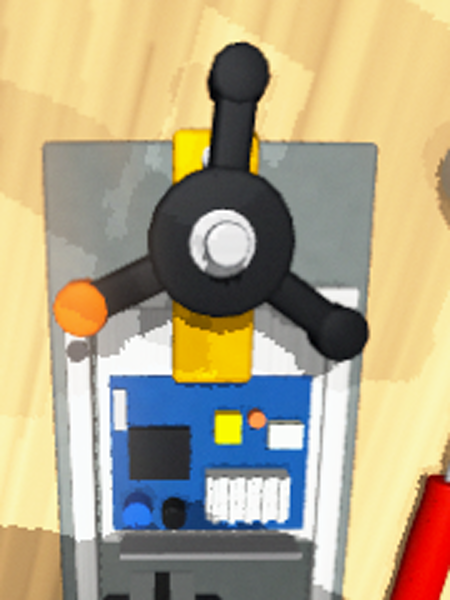

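View pics/cmp2.png

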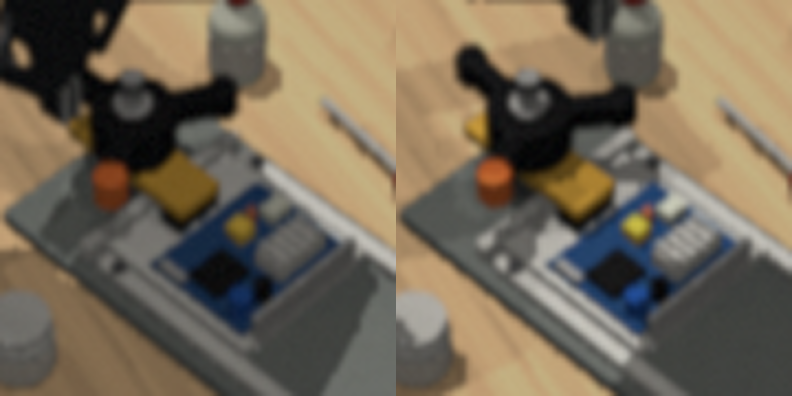

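View pics/t15.png

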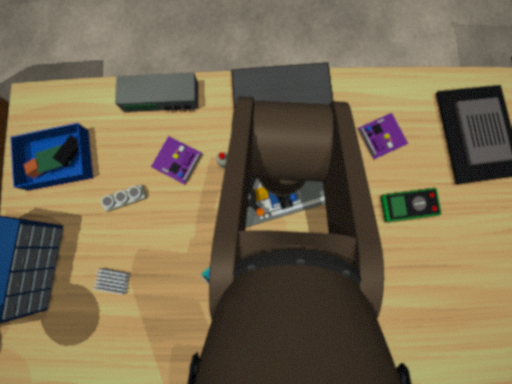

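```bash
python3 - <<'E'
from h import *
w=np.load('w15.npy',allow_pickle=True).item();y=np.array([-.2529,.9675]);x=np.array([.9675,.2529])
W=lambda U,V:((U+.5)/2.5-.5+190,(V+.5)/2.5-.5)
o=onz(w,W(221,241),89)[:2];K=[]
for p,base in[((80,307),0),((239,71),120),((339,333),240)]:
    q=onz(w,W(*p),88)[:2]-o;a=np.degrees(np.arctan2(q@x,q@y))%360;K.append(np.radians((a-base)%360));print(np.linalg.norm(q),K[-1])
print(np.mean(K))
for U in(121,310):
    q=onz(w,W(U,557),46)[:2]-onz(w,W(229,243),114)[:2];print('flange',q@x,q@y)
E
```

```text
58.41864688635928 4.282559224921459
58.53242254512477 4.277050248445986
57.6173950870526 4.293918138575386
4.284509203980943
flange -42.53035430149067 -148.42501867052107
flange 50.39017791990236 -148.38419461702802
```

```bash
python3 - <<'E'
from h import *
print(order.job_done())
E
```

```text
the job is handed in; nothing more can be done
None
```

I pushed the tray home against the end stop, clicked the knob backwards, then turned it forwards to its stop. The job was handed in at about 18.5 s, well under the 72 s limit. No verdict is reported.

- **Tray:** I pushed the flange with the shut fingers until the stop pushed back with about 30 N and the tray stopped moving. My last check put the flange face at fixture y of about -148 mm, where home is -150 mm. That fits within the few millimetres of camera error.
- **Click:** I turned the knob backwards to about -1.2 rad. Before and after side views showed the hub and strap visibly lower, so I only went forwards after that.
- **Clamping:** I turned the knob forwards in the same gap between the arms until it pushed back with about 14 N at roughly 4.39 rad. When I let go it sprang back a little. All three arms then agreed on about 4.28 rad, above the 4.05 limit.
- **Strap:** The arm tips fit a height of about 88 mm, so the knob has dropped about 12 mm. The pictures are consistent with the strap's foot on the tray strip, but I did not measure the foot itself.
- **Everything else:** In the last pictures, the other things in view looked unmoved by eye. The can and the driver were hidden in the last top view, so I judged them from the side and wrist views. The robot was lifted clear, with the contact force near zero.

One reading disagreed: my first flange check after clamping came out near -136 mm because I had picked the wrong image row. The enlarged crop gave the -148 mm above.

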